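# Lock the microscope's vibration isolator with the long socket extension

## Task

Take the orange-handled socket extension from its blue stand, lower it down the deep bore of the open grey isolator foot, feel it gently onto the square lock nut at the bottom and turn the nut clockwise until it comes up tight against its stop, without leaning on the soft rubber core or forcing the nut past tight. Then put the extension back upright, fully down in its stand, and leave the other things on the bench alone.

Things in the scene. Friction and masses are not known exactly. Their poses are not given: they have to be found in the camera images.
- ext_handle (a point): Centre of the extension's orange handle bar, 64 mm long (own x), 20 mm thick (own y: grip across this), 30 mm tall. Own z points up the shaft. The extension (about 0.35 kg) has a 14 mm steel shaft below the handle. It starts upright in the stand.
- ext_foot (a point): Centre of the extension's lower end, 175 mm straight below the handle's centre, own z up the shaft. Here is the round socket head, 38 mm across and 36 mm tall, with a square opening in its foot, 24 mm wide and 22 mm deep, sides parallel to the handle's x and y.
- stand_mouth (a point): Centre of the mouth of the stand's hole, level with the top of the blue block (90 x 90 x 60 mm tall, fixed). The hole has 46 mm diameter and is 50 mm deep, so the extension's foot rests 50 mm below this point.
- bore_mouth (a point): Centre of the bore's mouth, level with the top of the open isolator foot, a fixed grey block 100 x 100 mm, 110 mm tall (the other, yellow-capped foot is locked already). The mouth, 50 mm wide, narrows in 14 mm to the 41 mm bore. At its bottom an aluminium washer lies on a rubber core, 67 to 79 mm below the mouth (not measured); the nut stands on it. Fully home, the socket's rim stands on the washer.
- lock_nut (a joint): Turn of the nut in rad, growing clockwise from above; starts 0.4 to 0.9 short of its stop at 2.0; takes 0.2 N m, stays where left. The brass nut is square, 20 mm wide, 14 mm tall, with a 4 mm cone on top. How its sides lie is not measured (this value does not tell): the socket drops over it only within 0.2 rad of square to it, each quarter turn, and else rides on its corners.
- core_press (a joint): How far the rubber core is pushed down, in m; 0 unloaded, 2.5 N per mm. The core is spoilt beyond 0.008 (20 N).
- core_twist (a joint): How far the washer, which carries nut and stop, is wound clockwise against the rubber, in rad; springs back to 0; 1.6 N m per rad. About 0.12 while the nut turns; once the nut is at its stop, all further turning winds it. Beyond 0.5 (0.8 N m) it is overtightened.
- dish: Bystander: clear culture dish, 92 mm across, 16 mm tall; origin under its centre.
- oil: Bystander: small amber bottle, 34 mm across, 65 mm tall; origin under its centre.
- spare_socket: Bystander: short steel socket, 34 mm across, 36 mm tall; origin under its centre.
- canister: Bystander: white jar with black lid, 48 mm across, 62 mm tall; origin under its centre.
- slide_box: Bystander: green slide box, 100 x 175 x 34 mm; origin under its centre.
- driver: Bystander: red screwdriver lying on the bench, along its own x.
- spanner: Bystander: steel spanner lying on the bench, along its own x.

How it is judged:
By the outcome, as a careful person would: the job done as asked, in the order asked, and still so for the second after the job is handed in, with the robot touching nothing.
It also fails if it takes over 70 s, if anything falls off the work surface, if the arm or the gripper's body presses on something with over 40 N, if the wrist force passes 120 N, or if a joint passes its speed limit or range.

## Robot

A 6-joint arm with a two-finger parallel gripper is mounted at the origin on the work surface. World frame = base frame: x ahead of the robot, y to its left, z up, the work surface at z = 0. Lengths are in mm, angles in rad, forces in N, time in s.
With the tool pointing down it reaches from about 275 to 750 mm from the base axis. Payload 10.2 kg.
Tool frame: the origin (TCP) lies at the very end of the fingers, on their centre line; the grasp point (between the pads) lies 19 mm behind it; x points along the fingers, z is the direction in which the jaws open and shut, and the axes are right-handed (so a half turn about x gives the same grasp; the last joint's range is limited). The gripper opens to 85 mm and grips with 20 to 120 N. Pads are 22 mm wide; open, the fingers measure 114 mm over their backs; the gripper's body (76 mm by 85 mm) begins 54 mm behind the grasp point. The pads swing forward as they close: fully open they stand 13 mm farther back than shut.
Start: joints at [-1.426, 0.313, 1.498, -0, 1.331, -0.223], TCP at [188.759, -489.899, 231.294] pointing down, gripper open.
Joint ranges: [-2.94, 2.94], [-0.97, 2.17], [0.19, 2.56], [-1.23, 4.37], [0.02, 3.11], [-2.88, 2.88]. Speed limits (rad/s): [2.39, 2.39, 3.01, 3.14, 3.14, 3.14].

## Interface

Orientations are given as a unit quaternion [w, x, y, z].
In Python, from rig import sense, vision, job gives the robot as it stands. The module is installed in compiled form; this text tells all that it offers.
- The arm moves only by the shell command python3 -m pendant 'ROWS' [FORCE]. ROWS is JSON, a list of rows, each a list of 7 numbers: the turn, a rotation vector about the tool's x, y, z in rad, then the shift along the tool's x, y, z in cm, then the opening, from 0 (shut) to 1 (fully open). A call has exactly 5 rows; each row is the pose to reach, as a shift and turn from the pose commanded when the call began, along the tool's axes at that moment; what a row does not reach only later rows make up. A row lasts 1/8 s, in which the tool goes at most 62.5 mm and 10.7 degrees, less where a joint would pass 70% of its speed; a pose out of reach is approached as far as the arm can. A call with a gripper value outside its range is refused whole. The fingers move at their own pace and stop on an object; FORCE is the grip in N (left out, the last holds). Time passes only in rows, so rows that repeat a pose let the fingers close, or fill a call up. It gives the time, the measured TCP pose, the force and the opening at its end, in the units of the state.
- sense(): the state, without advancing time (a new reading comes with each control period).
- vision.capture(name): name is "scene" or "top"; returns the picture (384x512x3 uint8, red, green, blue); there is no depth.
- vision.calibration(name): a dict with "K" (3x3 intrinsics, pixels), "k1" (the pictures are not rectified: a ray, as slopes to the right and down, at radius r is drawn at 1 + k1 r^2 times it, then the intrinsics apply), "extrinsics" (4x4, takes a point from camera to world coordinates). Camera axes: x right, y up, looking along -z (the intrinsics and any distortion apply to the point x, -y, -z); pixel columns grow to the right and rows downward; lengths in mm; the calibration is good to about 2 mm. A picture is of the moment at which its call begins. calibration takes no time and is no camera call.
- job.finish_job(): hands the job in, once; it reports no verdict.
The state is a dict: "time_s": time; "joints": joint angles; "dq": joint speeds; "tau": joint torques, N m; "eef_pos": TCP position; "ee_rot": TCP orientation; "force": force on the tool from outside, world axes, zero at the start; "wrist_torque": the same for the moment, N m; "grip_width": opening from 0.0 (shut) to 1.0 (fully open).
Only numpy, scipy, OpenCV 4.12 (cv2) and the standard library are available. Lean on these libraries where they do the work, as an engineer would, in place of code of your own. Each camera call takes 0.05 s, during which the arm holds its last target.

## Working session

There is one attempt and no reset: what is moved stays moved. The work goes in short steps, Python scripts to look and compute and a shell command to move; the robot and the scene stay as the last step left them, time stands still between calls to the robot, and variables do not carry over. Pictures are saved under pics/ and viewed, and the job is handed in when it is done.

```bash
mkdir -p pics; python3 - <<'E'
from rig import sense, vision
import cv2
for n in ("scene","top"):
    im=vision.capture(n); cv2.imwrite(f"pics/{n}0.png",im[:,:,::-1])
    c=vision.calibration(n); print(n,c)
print(sense())
E
```

```text
scene {'K': array([[367.66236938,   0.        , 248.15404053],
       [  0.        , 367.66236938, 189.93995369],
       [  0.        ,   0.        ,   1.        ]]), 'k1': 0.010893259090880634, 'extrinsics': array([[ 8.72797270e-01, -3.03697543e-01,  3.82089947e-01,
         1.07672285e+03],
       [ 4.87447098e-01,  5.02424091e-01, -7.14118589e-01,
        -8.13411583e+02],
       [ 2.49048663e-02,  8.09529391e-01,  5.86550861e-01,
         8.06957540e+02],
       [ 0.00000000e+00,  0.00000000e+00,  0.00000000e+00,
         1.00000000e+00]])}
top {'K': array([[425.5780991 ,   0.        , 258.78435333],
       [  0.        , 425.5780991 , 198.10990754],
       [  0.        ,   0.        ,   1.        ]]), 'k1': -0.12473939525224256, 'extrinsics': array([[-1.27149430e-02,  9.92868827e-01, -1.18531946e-01,
         4.60764872e+02],
       [-9.99745615e-01, -1.04146274e-02,  2.00059959e-02,
         1.65351093e+01],
       [ 1.86288637e-02,  1.18756168e-01,  9.92748678e-01,
         1.42892714e+03],
       [ 0.00000000e+00,  0.00000000e+00,  0.00000000e+00,
         1.00000000e+00]])}
{'time_s': 0.1, 'joints': array([-1.42637520e+00,  3.13400908e-01,  1.49838293e+00,  3.15200647e-05,
        1.33104003e+00, -2.23369327e-01]), 'dq': array([-0.00160643, -0.00010084, -0.00210441, -0.00105998,  0.00313105,
       -0.00038372]), 'tau': array([ 3.20072118e-03, -4.12898970e+01, -2.60142553e+01, -1.23519553e-04,
        3.02592096e-03,  1.70916184e-05]), 'eef_pos': array([ 188.74095662, -489.6360729 ,  230.78059361]), 'ee_rot': array([ 0.58271061,  0.40046835,  0.58328554, -0.39981424]), 'force': array([ 0.24376493,  0.52160307, -0.27880317]), 'wrist_torque': array([-0.04175707, -0.00149191, -0.00319154]), 'grip_width': 1.0020232521465795}
```

View pics/scene0.png

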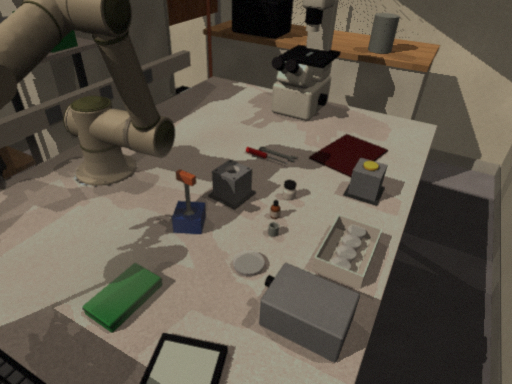

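View pics/top0.png

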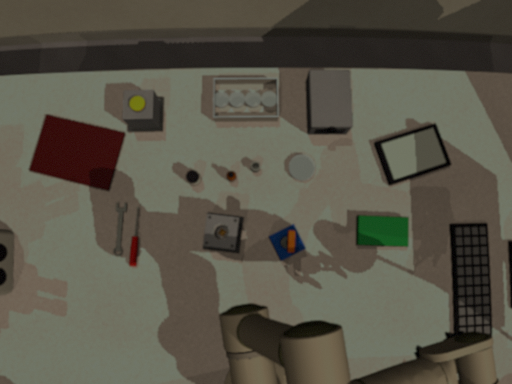

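```bash
cat > h.py <<'E'
import numpy as np, cv2
from rig import sense, vision
from scipy.spatial.transform import Rotation as R
def px2w(n,u,v,z):
    c=vision.calibration(n);K=c['K'];E=c['extrinsics']
    d=np.array([(u-K[0,2])/K[0,0],(v-K[1,2])/K[1,1]]);s=d.copy()
    for _ in range(30): s=d/(1+c['k1']*(s@s))
    r=E[:3,:3]@np.array([s[0],-s[1],-1]);o=E[:3,3]
    return o+r*(z-o[2])/r[2]
def w2px(n,p):
    c=vision.calibration(n);K=c['K'];E=c['extrinsics']
    q=E[:3,:3].T@(np.array(p,float)-E[:3,3]);s=np.array([q[0],-q[1]])/-q[2]
    s=s*(1+c['k1']*(s@s));return np.array([K[0,0]*s[0]+K[0,2],K[1,1]*s[1]+K[1,2]])
def Rt():
    w,x,y,z=sense()['ee_rot'];return R.from_quat([x,y,z,w])
def crop(im,u0,v0,u1,v1,f,name):
    a=cv2.resize(im[v0:v1,u0:u1],None,fx=f,fy=f,interpolation=cv2.INTER_CUBIC)
    cv2.imwrite(name,a[:,:,::-1])
E
python3 - <<'E'
from h import *
print(Rt().as_matrix().round(3))
E
```

```text
[[-0.     0.933  0.36 ]
 [ 0.001  0.36  -0.933]
 [-1.     0.    -0.001]]
```

```bash
python3 - <<'E'
from h import *
t=cv2.imread('pics/top0.png')[:,:,::-1];s=cv2.imread('pics/scene0.png')[:,:,::-1]
crop(t,260,210,320,270,10,'pics/t_ext.png')
crop(t,190,200,255,260,10,'pics/t_bore.png')
a=s[150:240,160:270]
crop(s,160,150,260,240,8,'pics/s_ext.png')
E
```

```text
(no output)
```

View pics/t_ext.png

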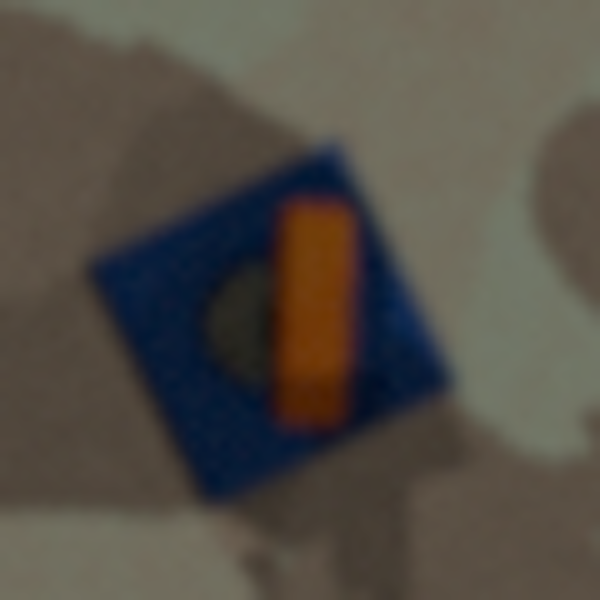

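View pics/t_bore.png

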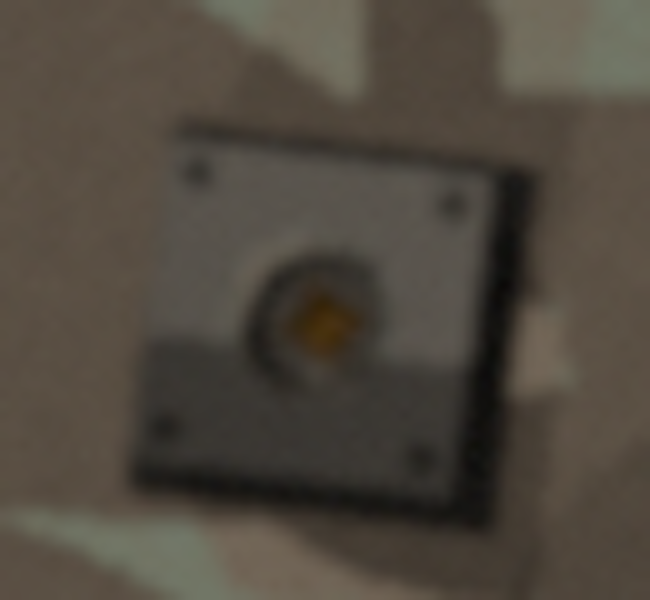

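View pics/s_ext.png

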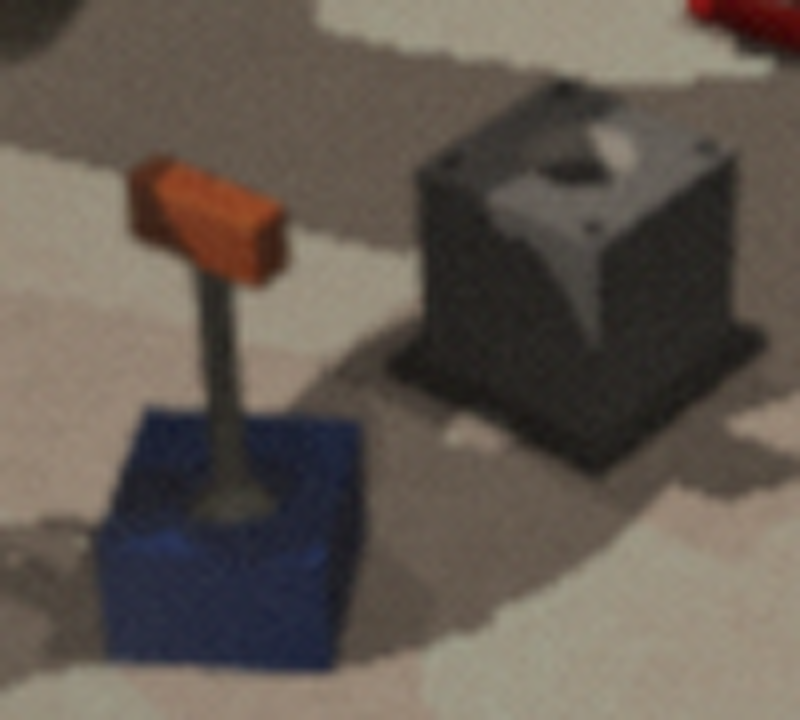

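```bash
cat > fit.py <<'E'
from h import *
from scipy.optimize import minimize
def hull_mask(n,pts,box,S):
    u0,v0,u1,v1=box
    p=np.array([w2px(n,q) for q in pts]);p=(p-[u0,v0]+0.5)*S-0.5
    h=cv2.convexHull(p.astype(np.float32))
    m=np.zeros(((v1-v0)*S,(u1-u0)*S),np.uint8)
    cv2.fillConvexPoly(m,np.round(h*16).astype(np.int32),255,cv2.LINE_AA,4)
    return cv2.resize(m,(u1-u0,v1-v0),interpolation=cv2.INTER_AREA)/255.
def boxpts(x,y,yaw,sx,sy,z0,z1):
    c,s=np.cos(yaw),np.sin(yaw)
    return [(x+c*a-s*b,y+s*a+c*b,z) for a in(-sx/2,sx/2) for b in(-sy/2,sy/2) for z in(z0,z1)]
E
python3 - <<'E'
from fit import *
ims={n:np.mean([vision.capture(n).astype(float) for _ in range(6)],0) for n in("top","scene")}
np.savez('avg.npz',**ims)
print(px2w('top',291,241,200), px2w('top',221.8,231.8,110))
def soft(im,ch):
    a=im
    if ch=='o': return a[:,:,0]-a[:,:,2]
B={'top':(270,215,312,262),'scene':(168,160,205,195)}
def M(n):
    u0,v0,u1,v1=B[n]; f=ims[n][v0:v1,u0:u1]
    d=(f[:,:,0]-f[:,:,2])/(f.sum(2)+20)
    # background & fg levels
    return d
for combo in (['top'],['scene'],['top','scene']):
    def cost(p):
        c=0
        for n in combo:
            d=np.clip((M(n)-0.08)/(0.5-0.08),0,1) 
            m=hull_mask(n,boxpts(p[0],p[1],p[2],64,20,170,200),B[n],8)
            c+=((m-d)**2).sum()
        return c
    best=None
    for y in (-0.2,0,0.2):
        r=minimize(cost,[345,-55,y],method='Nelder-Mead',options=dict(initial_simplex=[[345,-55,y],[355,-55,y],[345,-45,y],[345,-55,y+.15]]))
        if best is None or r.fun<best.fun:best=r
    print(combo,best.x,best.fun)
for n in B: print(n,np.percentile(M(n),[5,50,90,97,99.5]).round(2))
E
```

```text
[481.96207597 -99.56175594 200.        ] [514.51074968 105.68941802 110.        ]
['top'] [ 3.45e+02 -5.50e+01 -2.00e-01] 134.14041634296393Traceback (most recent call last):
  File "<stdin>", line 24, in <module>
    res = _minimize_neldermead(fun, x0, args, callback, bounds=bounds,
                               **options)
    fxe = func(xe)
    fx = function(np.copy(x), *(wrapper_args + args))
  File "<stdin>", line 19, in cost
  File "fit.py", line 5, in hull_mask
    p=np.array([w2px(n,q) for q in pts]);p=(p-[u0,v0]+0.5)*S-0.5
                ~~~~^^^^^
  File "h.py", line 11, in w2px
    c=vision.calibration(n);K=c['K'];E=c['extrinsics']
ValueError: time passes only in moves, steps and waits
```

```bash
sed -i 's/vision.calibration(n)/CAL(n)/' h.py; sed -i '3a import functools\nCAL=functools.lru_cache(None)(lambda n: vision.calibration(n))' h.py
cat > fith.py <<'E'
from fit import *
ims=np.load('avg.npz')
ims={n:ims[n] for n in("top","scene")}
B={'top':(270,215,312,262),'scene':(168,160,205,195)}
def M(n):
    u0,v0,u1,v1=B[n]; f=ims[n][v0:v1,u0:u1]
    return (f[:,:,0]-f[:,:,2])/(f.sum(2)+20)
for n in B: print(n,np.percentile(M(n),[5,50,90,97,99.5]).round(2))
D={n:np.clip((M(n)-0.1)/(0.4-0.1),0,1) for n in B}
for combo in (['top'],['scene'],['top','scene']):
    def cost(p):
        return sum(((hull_mask(n,boxpts(p[0],p[1],p[2],64,20,170,200),B[n],8)-D[n])**2).sum() for n in combo)
    best=None
    for y in (-0.2,0,0.2):
        r=minimize(cost,[480,-100,y],method='Nelder-Mead',options=dict(initial_simplex=[[480,-100,y],[490,-100,y],[480,-90,y],[480,-100,y+.15]]))
        if best is None or r.fun<best.fun:best=r
    print(combo,best.x,best.fun)
E
python3 fith.py
python3 - <<'E'
import numpy as np,cv2
from h import crop
im=np.load('avg.npz')
t=im['top'][217:248,206:238]; 
lo,hi=t.min(),np.percentile(t,99.5)
t=np.clip((t-lo)/(hi-lo)*255,0,255).astype(np.uint8)
crop(t,0,0,32,31,18,'pics/bore2.png')
E
```

```text
top [-0.42  0.06  0.09  0.51  0.54]
scene [0.06 0.08 0.32 0.39 0.4 ]
['top'] [ 4.82190849e+02 -9.98042586e+01 -7.19232341e-02] 7.495485915644793
['scene'] [ 4.76177352e+02 -9.43154606e+01 -2.56702838e-01] 35.76090658220879
['top', 'scene'] [ 4.81323412e+02 -9.93778241e+01 -9.58416561e-02] 61.87877846093001
```

View pics/bore2.png

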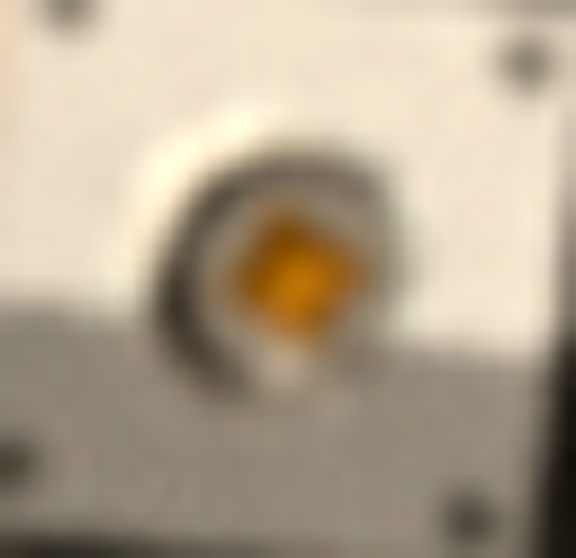

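```bash
cat > fith2.py <<'E'
from fit import *
z=np.load('avg.npz');ims={n:z[n] for n in("top","scene")}
def feat(f): return (f[:,:,0]-f[:,:,2])/(f.sum(2)+20)
def fitbox(n,box,lo,hi,p0,sx,sy,z0,z1,f=feat,dx=8,dyaw=.15):
    u0,v0,u1,v1=box; d=np.clip((f(ims[n][v0:v1,u0:u1])-lo)/(hi-lo),0,1)
    g=lambda p:((hull_mask(n,boxpts(p[0],p[1],p[2],sx,sy,z0,z1),box,8)-d)**2).sum()
    best=None
    for s in(-1,1):
        p=np.array(p0,float)
        r=minimize(g,p,method='Nelder-Mead',options=dict(initial_simplex=[p,p+[s*dx,0,0],p+[0,s*dx,0],p+[0,0,s*dyaw]]))
        if best is None or r.fun<best.fun:best=r
    return best.x.round(3),round(best.fun,2),round(d.sum(),1)
if __name__=='__main__':
    print('handle top',fitbox('top',(270,215,312,262),.12,.5,[482,-100,-.07],64,20,170,200))
    print('handle scn',fitbox('scene',(168,160,205,195),.1,.37,[482,-100,-.07],64,20,170,200))
    blue=lambda f:(f[:,:,2]-f[:,:,0])/(f.sum(2)+20)
    # stand
    b=blue(ims['top'][215:270,260:315]);print(np.percentile(b,[5,50,75,95]))
    # nut
    b=feat(ims['top'][222:242,212:234]);print(np.percentile(b,[5,50,75,95,99]))
    for zc in(36,42,48,54):
        for y in (.3,.8,1.3): print('nut',zc,y,fitbox('top',(214,224,232,242),.12,.5,[515,106,y],20,20,zc,zc+14,dx=3,dyaw=.2))
E
python3 fith2.py
```

```text
handle top (array([ 4.82191e+02, -9.97090e+01, -7.20000e-02]), np.float64(13.5), np.float64(145.1))
handle scn (array([ 4.76411e+02, -9.45900e+01, -2.49000e-01]), np.float64(31.04), np.float64(178.4))
[-0.2805688  -0.06281157 -0.03726708  0.41498784]
[0.04223623 0.04825651 0.06082295 0.20934946 0.35329915]
nut 36 0.3 (array([516.313, 109.577,   1.123]), np.float64(17.35), np.float64(13.5))
nut 36 0.8 (array([516.607, 109.508,   1.132]), np.float64(17.42), np.float64(13.5))
nut 36 1.3 (array([516.323, 109.487,   1.121]), np.float64(17.38), np.float64(13.5))
nut 42 0.3 (array([516.415, 109.486,   0.942]), np.float64(17.83), np.float64(13.5))
nut 42 0.8 (array([516.431, 109.309,   0.929]), np.float64(17.82), np.float64(13.5))
nut 42 1.3 (array([516.301, 109.152,   1.13 ]), np.float64(17.74), np.float64(13.5))
nut 48 0.3 (array([5.16121e+02, 1.08830e+02, 4.26000e-01]), np.float64(18.97), np.float64(13.5))
nut 48 0.8 (array([516.233, 108.829,   0.934]), np.float64(18.18), np.float64(13.5))
nut 48 1.3 (array([516.005, 108.875,   1.126]), np.float64(18.05), np.float64(13.5))
nut 54 0.3 (array([515.796, 108.639,  -0.647]), np.float64(18.54), np.float64(13.5))
nut 54 0.8 (array([515.811, 108.41 ,   1.126]), np.float64(18.37), np.float64(13.5))
nut 54 1.3 (array([515.471, 108.518,   1.128]), np.float64(18.36), np.float64(13.5))
```

```bash
cat > ov.py <<'E'
from fith2 import *
for zc in(36,42,48):
  for lo,hi in((.07,.2),(.06,.3),(.1,.35)):
    r=min((fitbox('top',(214,224,232,242),lo,hi,[515,106,y],20,20,zc,zc+14,dx=3,dyaw=.2) for y in(.3,.8,1.3)),key=lambda r:r[1]);print(zc,lo,hi,r)
def draw(n,boxes,roi,f,name):
    u0,v0,u1,v1=roi
    im=np.clip(ims[n][v0:v1,u0:u1]*1.5,0,255).astype(np.uint8)
    a=cv2.resize(im,None,fx=f,fy=f,interpolation=cv2.INTER_CUBIC)[:,:,::-1].copy()
    for p in boxes:
        P=[(( w2px(n,q)-[u0,v0]+.5)*f-.5).round().astype(int) for q in p]
        for i in range(8):
            for j in range(i):
                if bin(i^j).count('1')==1: cv2.line(a,tuple(map(int,P[i])),tuple(map(int,P[j])),(255,255,0),1)
    cv2.imwrite(name,a)
if __name__=='__main__':
    bx=[boxpts(482.2,-99.7,-.072,64,20,170,200),boxpts(482.2,-99.7,0.44,90,90,0,60),boxpts(514,106,-.09,100,100,0,110)]
    draw('scene',bx,(160,150,260,240),8,'pics/ov_s.png')
    draw('top',bx,(195,200,315,270),6,'pics/ov_t.png')
E
python3 ov.py
```

```text
36 0.07 0.2 (array([516.55 , 109.828,  -0.618]), np.float64(0.85), np.float64(41.7))
36 0.06 0.3 (array([516.554, 109.84 ,   0.956]), np.float64(4.05), np.float64(34.1))
36 0.1 0.35 (array([ 5.16322e+02,  1.09714e+02, -4.46000e-01]), np.float64(8.86), np.float64(24.0))
42 0.07 0.2 (array([516.387, 109.405,   0.949]), np.float64(0.91), np.float64(41.7))
42 0.06 0.3 (array([516.397, 109.516,   0.942]), np.float64(4.22), np.float64(34.1))
42 0.1 0.35 (array([516.139, 109.27 ,   1.119]), np.float64(9.18), np.float64(24.0))
48 0.07 0.2 (array([516.11 , 109.038,  -0.623]), np.float64(0.99), np.float64(41.7))
48 0.06 0.3 (array([516.215, 108.994,   0.942]), np.float64(4.39), np.float64(34.1))
48 0.1 0.35 (array([ 5.16082e+02,  1.08870e+02, -4.44000e-01]), np.float64(9.45), np.float64(24.0))
```

View pics/ov_s.png

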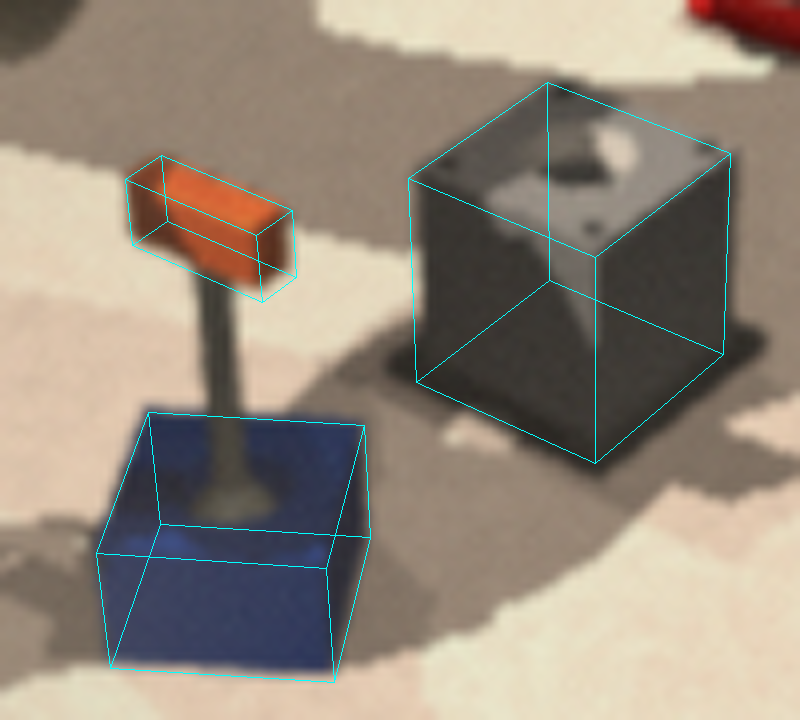

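View pics/ov_t.png

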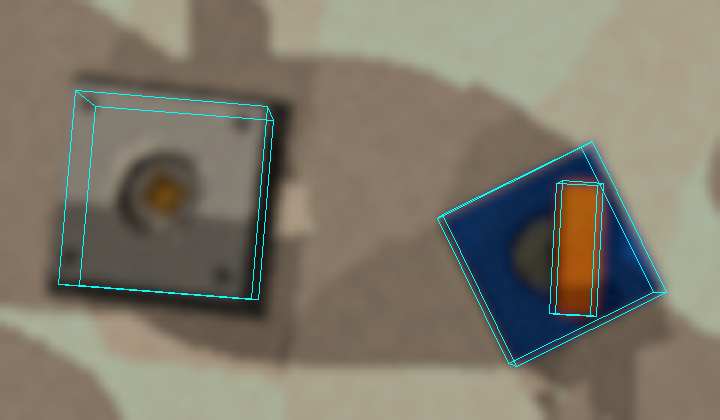

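```bash
cat > st.py <<'E'
from fith2 import *
def stand(f): 
    b=(f[:,:,2]-f[:,:,0])/(f.sum(2)+20); return b
def mask_fill(n,box,thr):
    u0,v0,u1,v1=box
    m=(stand(ims[n][v0:v1,u0:u1])>thr).astype(np.uint8)
    nn,l,s,_=cv2.connectedComponentsWithStats(m); k=1+np.argmax(s[1:,4]); m=(l==k).astype(np.uint8)
    c,_=cv2.findContours(m,cv2.RETR_EXTERNAL,cv2.CHAIN_APPROX_NONE)
    h=cv2.convexHull(c[0]); o=np.zeros_like(m);cv2.fillConvexPoly(o,h,1);return o.astype(float)
for n,box in(('top',(260,215,316,270)),('scene',(168,190,212,240))):
    for thr in(.1,.15,.2):
        d=mask_fill(n,box,thr)
        g=lambda p:((hull_mask(n,boxpts(p[0],p[1],p[2],90,90,0,60),box,8)-d)**2).sum()
        r=minimize(g,[482,-100,.44],method='Nelder-Mead',options=dict(initial_simplex=[[482,-100,.44],[488,-100,.44],[482,-94,.44],[482,-100,.55]]))
        print(n,thr,r.x.round(2),round(r.fun,1),d.sum())
E
python3 st.py
python3 - <<'E'
import sys;sys.path.insert(0,'.')
from fith2 import *
# circle reads in bore2 crop (origin 206,217, x18)
f=lambda x,y:(206+(x+.5)/18-.5,217+(y+.5)/18-.5)
for nm,x,y,z in[('L',152,290,110),('R',405,265,110),('T',280,145,110),('B',285,405,110),('tl',68,0,110)]:
    print(nm,px2w('top',*f(x,y),z).round(1))
f=lambda x,y:(195+(x+.5)/6-.5,200+(y+.5)/6-.5)
for x,y in[(78,82),(268,103),(255,298),(55,285)]: print(px2w('top',*f(x,y),110).round(1))
f=lambda x,y:(190+(x+.5)/10-.5,200+(y+.5)/10-.5)
for x,y in[(197,173),(453,206),(421,459),(164,428)]: print('screw',px2w('top',*f(x,y),110).round(1))
E
```

```text
top 0.1 [ 4.812e+02 -9.995e+01  4.500e-01] 192.1 609.0
top 0.15 [ 4.8247e+02 -1.0018e+02  4.8000e-01] 245.5 555.0
top 0.2 [482.74 -98.84   0.51] 249.8 550.0
scene 0.1 [477.44 -97.7    0.54] 184.1 768.0
scene 0.15 [481.01 -95.01   0.66] 710.5 195.0
scene 0.2 [411.71 149.26   0.55] 7.0 7.0
L [512.2 129.9 110. ]
R [516.   86.4 110. ]
T [536.9 107.8 110. ]
B [492.2 107.1 110. ]
tl [562.3 144.3 110. ]
[572.5 149.7 110. ]
[560.6  51.3 110. ]
[460.3  58.8 110. ]
[467.9 161.6 110. ]
screw [561.3 144.5 110. ]
screw [550.2  65.1 110. ]
screw [472.1  75.5 110. ]
screw [482.4 154.8 110. ]
```

```bash
cat > rel.py <<'E'
import sys
from h import *
# target: x y z yaw_of_tool_z
def rel(x,y,z,yaw):
    s=sense();r=Rt()
    c,sn=np.cos(yaw),np.sin(yaw)
    T=np.array([[0,-sn*-1,c],[0,-c,sn],[-1,0,0]]).astype(float)
    T[:,1]=np.cross(T[:,2],T[:,0])
    rv=(r.inv()*R.from_matrix(T)).as_rotvec()
    sh=r.inv().apply(np.array([x,y,z])-s['eef_pos'])/10
    m=r.as_matrix()
    print('t',round(s['time_s'],2),'pos',s['eef_pos'].round(1),'yaw',round(np.arctan2(m[1,2],m[0,2]),3),'q6',round(s['joints'][5],2),'F',s['force'].round(2),'M',s['wrist_torque'].round(3),'g',round(s['grip_width'],3))
    print('rot',rv.round(3),'shift cm',sh.round(2))
rel(*map(float,sys.argv[1:5]))
E
python3 rel.py 482.2 -99.7 235 1.5
```

```text
t 0.7 pos [ 188.8 -489.9  231.3] yaw -1.203 q6 -0.22 F [ 0.64 -0.38 -0.11] M [0.045 0.027 0.005] g 0.998
rot [-2.703  0.    -0.   ] shift cm [ -0.37  41.41 -25.86]
```

```bash
python3 -m pendant '[[-0.18,0,0,-0.4,4,-2.5,1],[-0.36,0,0,-0.8,8,-5,1],[-0.54,0,0,-1.2,13,-8,1],[-0.72,0,0,-1.6,18,-11,1],[-0.9,0,0,-2,23,-14.4,1]]' 80; python3 rel.py 482.2 -99.7 235 1.5
```

```text
time_s: 1.32
eef_pos: [352.5, -271.3, 251.6]
ee_rot: [0.699, 0.105, 0.699, -0.105]
force: [0.1, -0.4, 0.1]
grip_width: 1.0
t 1.32 pos [ 352.5 -271.3  251.6] yaw -0.298 q6 -0.62 F [ 0.12 -0.43  0.14] M [-0.02  -0.053  0.077] g 1.0
rot [-1.798e+00  0.000e+00  1.000e-03] shift cm [ 1.65 20.21  7.37]
```

```bash
python3 -m pendant '[[-0.18,0,0,0,4,1.5,1],[-0.36,0,0,0,8,3,1],[-0.54,0,0,0,12,4.5,1],[-0.72,0,0,0,16,6,1],[-0.9,0,0,0,20.2,7.37,1]]'; python3 rel.py 482.2 -99.7 235 1.5
```

```text
time_s: 1.95
eef_pos: [483.0, -100.9, 251.4]
ee_rot: [0.675, -0.21, 0.675, 0.21]
force: [-0.6, -1.1, 0.2]
grip_width: 1.001
t 1.95 pos [ 483.  -100.9  251.4] yaw 0.603 q6 -1.05 F [-0.58 -1.15  0.17] M [ 0.016 -0.     0.009] g 1.001
rot [-0.897 -0.     0.   ] shift cm [1.64 0.14 0.  ]
```

```bash
python3 -m pendant '[[-0.18,0,0,0,0,0,1],[-0.36,0,0,0,0,0,1],[-0.54,0,0,0,0,0,1],[-0.72,0,0,0.8,0,0,1],[-0.9,0,0,1.6,0,0,1]]'; python3 rel.py 482.2 -99.7 166 1.5
python3 - <<'E'
from h import *
im=vision.capture('top');crop(im,200,190,330,280,6,'pics/t1.png')
im=vision.capture('scene');crop(im,130,100,260,200,6,'pics/s1.png')
E
```

```text
time_s: 2.58
eef_pos: [482.2, -102.0, 235.1]
ee_rot: [0.517, -0.483, 0.517, 0.483]
force: [0.9, -0.5, -0.0]
grip_width: 1.004
t 2.58 pos [ 482.2 -102.   235.1] yaw 1.503 q6 -1.95 F [ 0.91 -0.54 -0.05] M [ 0.02  -0.001  0.007] g 1.004
rot [ 0.003 -0.     0.   ] shift cm [6.91 0.02 0.23]
```

View pics/t1.png

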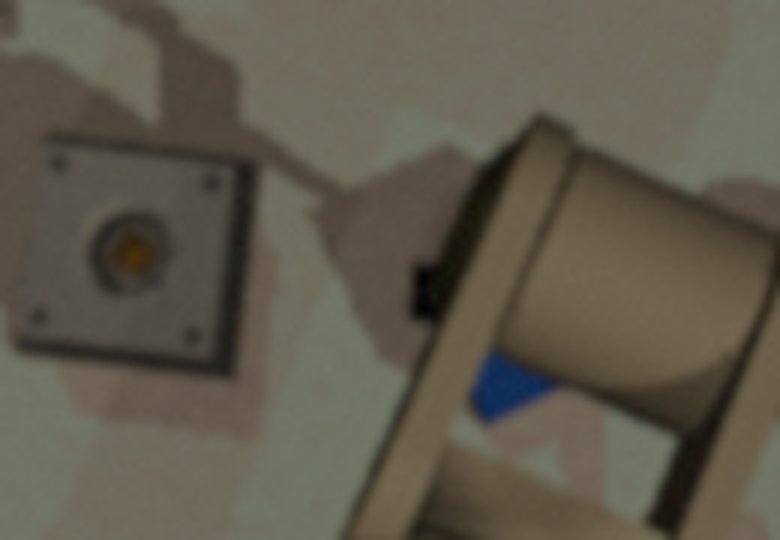

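View pics/s1.png

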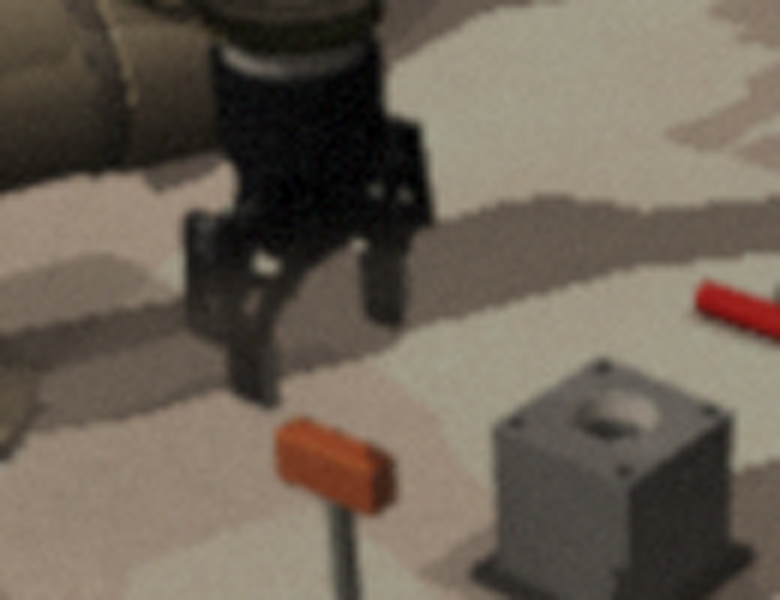

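```bash
python3 -m pendant '[[0,0,0,1.5,0,0.2,1],[0,0,0,3.2,0,0.2,1],[0,0,0,5,0,0.2,1],[0,0,0,6.5,0,0.2,1],[0,0,0,6.9,0,0.2,1]]'; python3 rel.py 482.2 -99.7 166 1.5
python3 - <<'E'
from h import *
t=np.mean([vision.capture('top').astype(float) for _ in range(6)],0);np.savez('avg2.npz',top=t)
c=t[217:248,206:238];c=np.clip((c-c.min())/(np.percentile(c,99.5)-c.min())*255,0,255).astype(np.uint8)
crop(c,0,0,32,31,18,'pics/bore3.png')
im=vision.capture('scene');crop(im,150,120,250,200,7,'pics/s2.png')
E
sed 's/avg.npz/avg2.npz/;s/("top","scene")/("top",)/' fith2.py > fith3.py
python3 - <<'E'
from fith3 import *
b=feat(ims['top'][222:242,212:234]);print(np.percentile(b,[5,50,75,95,99]))
for zc in(36,42):
  for lo,hi in((.07,.2),(.06,.3)):
    r=min((fitbox('top',(214,224,232,242),lo,hi,[515,106,y],20,20,zc,zc+14,dx=3,dyaw=.2) for y in(.3,.8,1.3)),key=lambda r:r[1]);print(zc,lo,hi,r)
E
```

```text
time_s: 3.3
eef_pos: [482.0, -99.8, 165.3]
ee_rot: [0.518, -0.48, 0.519, 0.481]
force: [-0.0, 0.5, 1.3]
grip_width: 0.997
t 3.3 pos [482.  -99.8 165.3] yaw 1.496 q6 -1.94 F [-0.03  0.48  1.26] M [0.033 0.046 0.027] g 0.997
rot [-0.004  0.001 -0.001] shift cm [-0.07 -0.02  0.01]
[0.04260561 0.04677236 0.06055731 0.212033   0.35369821]
36 0.07 0.2 (array([516.548, 109.782,   0.953]), np.float64(0.74), np.float64(42.1))
36 0.06 0.3 (array([516.539, 109.898,   0.958]), np.float64(3.89), np.float64(34.3))
42 0.07 0.2 (array([516.373, 109.462,   0.945]), np.float64(0.81), np.float64(42.1))
42 0.06 0.3 (array([516.417, 109.363,   0.94 ]), np.float64(4.04), np.float64(34.3))
```

View pics/bore3.png

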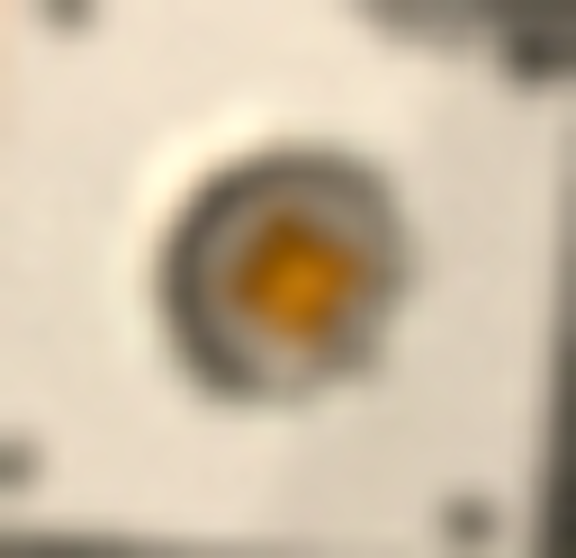

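View pics/s2.png

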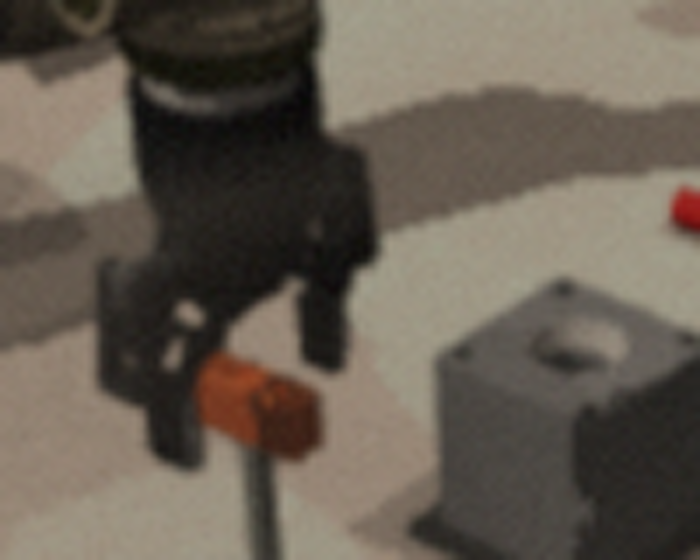

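```bash
python3 -m pendant '[[0,0,0,0,0,0,0],[0,0,0,0,0,0,0],[0,0,0,0,0,0,0],[0,0,0,0,0,0,0],[0,0,0,0,0,0,0]]' 80; python3 rel.py 482.2 -99.7 166 1.5
python3 - <<'E'
from h import *
im=vision.capture('scene');crop(im,150,120,250,200,7,'pics/s3.png')
E
```

```text
time_s: 4.28
eef_pos: [482.5, -100.0, 166.5]
ee_rot: [0.518, -0.481, 0.518, 0.481]
force: [-0.0, 0.8, 1.9]
grip_width: 0.224
t 4.28 pos [ 482.5 -100.   166.5] yaw 1.497 q6 -1.94 F [-0.03  0.79  1.94] M [ 0.116  0.055 -0.009] g 0.224
rot [-0.003 -0.     0.   ] shift cm [0.05 0.03 0.03]
```

View pics/s3.png

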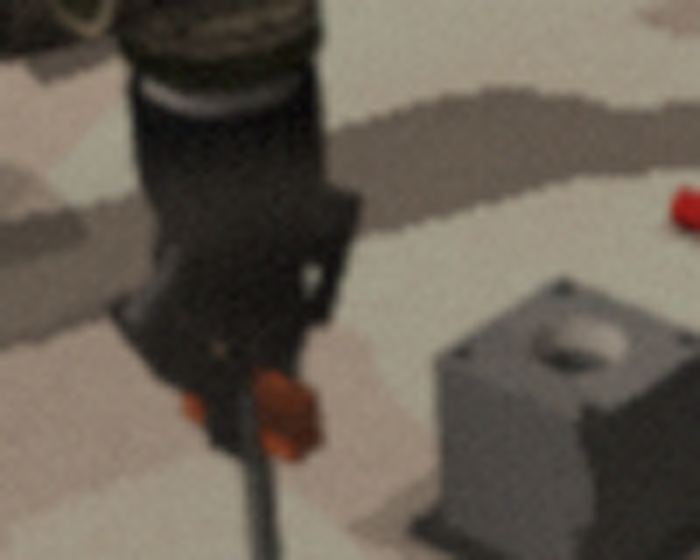

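```bash
python3 -m pendant '[[0,0,0,-1,0,0,0],[0,0,0,-3,0,0,0],[0,0,0,-6,0,0,0],[0,0,0,-9.5,0,0,0],[0,0,0,-13,0,0,0]]' 80; python3 rel.py 516.5 109.6 300 0.95
python3 - <<'E'
from h import *
im=vision.capture('scene');crop(im,150,100,270,220,5,'pics/s4.png')
im=vision.capture('top');crop(im,200,190,330,280,6,'pics/t4.png')
E
```

```text
time_s: 4.95
eef_pos: [482.0, -99.9, 297.6]
ee_rot: [0.518, -0.481, 0.518, 0.481]
force: [-0.6, 1.0, -2.6]
grip_width: 0.222
t 4.95 pos [482.  -99.9 297.6] yaw 1.497 q6 -1.94 F [-0.57  0.96 -2.61] M [-0.043 -0.01   0.042] g 0.222
rot [ 0.547  0.    -0.001] shift cm [-0.24 -1.89 21.15]
```

View pics/s4.png

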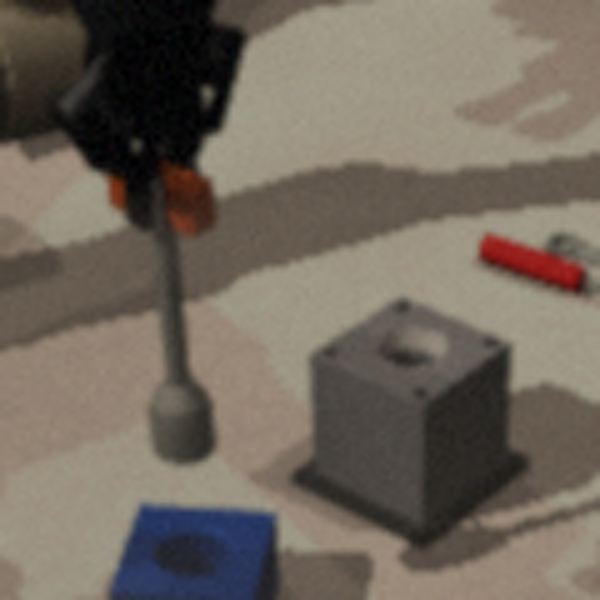

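View pics/t4.png

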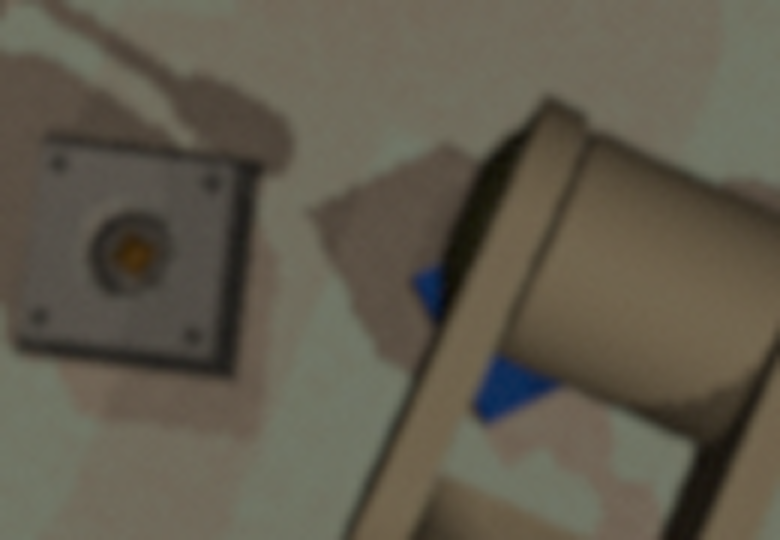

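```bash
python3 - <<'E'
from h import *
f=lambda p:((w2px('scene',p)-[150,100]+.5)*5-.5).round(1)
for n,p in dict(foot=(482,-99.9,141),headtop=(482,-99.9,177),stand=(482,-99.8,60),bore=(516.5,109.6,110),hl=(482-32,-97.6,332)).items(): print(n,f(p))
for a,b,z in((190,555,60),(414,345,110),(183,447,141)): print(px2w('scene',150+(a+.5)/5-.5,100+(b+.5)/5-.5,z))
E
```

```text
foot [186.4 451.7]
headtop [182.  403.3]
stand [195.7 554.3]
bore [411.9 351.8]
hl [117.6 155.9]
[ 479.35482515 -102.25296537   60.        ]
[513.21921925 117.86110858 110.        ]
[477.26553632 -96.9853814  141.        ]
```

```bash
python3 - <<'E'
from h import *
from fit import boxpts
f=lambda p:((w2px('scene',p)-[150,100]+.5)*5-.5).round(1)
for p in boxpts(516.5,109.6,-.135,100,100,0,110):
    if p[2]==110: print(f(p))
for a,b in((403,300),(311,357),(425,405),(512,348)): print(px2w('scene',150+(a+.5)/5-.5,100+(b+.5)/5-.5,110).round(1))
print(np.mean([px2w('scene',150+(a+.5)/5-.5,100+(b+.5)/5-.5,110) for a,b in((403,300),(311,357),(425,405),(512,348))],0))
# screws in scene
S=((403,306),(331,352),(420,392),(492,342))
P=[px2w('scene',150+(a+.5)/5-.5,100+(b+.5)/5-.5,110) for a,b in S];print(np.round(P,1),np.mean(P,0))
E
```

```text
[310.2 357.5]
[401.7 299.3]
[423.1 409.1]
[512.1 346.2]
[475.  165.6 110. ]
[460.4  67.5 110. ]
[557.9  58.1 110. ]
[573.8 150.3 110. ]
[516.78844693 110.38705019 110.        ]
[[479.4 158.4 110. ]
 [468.7  80.1 110. ]
 [547.1  69.7 110. ]
 [558.  149.8 110. ]] [513.28994172 114.50197704 110.        ]
```

```bash
python3 -m pendant '[[0.08,0,0,0,-0.2,2,0],[0.2,0,0,0,-0.6,7,0],[0.33,0,0,0,-1.2,13,0],[0.45,0,0,0,-1.7,18.5,0],[0.547,0,0,0,-1.9,21.2,0]]'; python3 -m pendant '[[0,0,0,0,0,0,0],[0,0,0,0,0,0,0],[0,0,0,0,0,0,0],[0,0,0,0,0,0,0],[0,0,0,0,0,0,0]]'; python3 rel.py 516.5 109.8 264 0.95
python3 - <<'E'
from h import *
im=vision.capture('scene');crop(im,190,80,270,200,5,'pics/s5.png')
im=vision.capture('top');crop(im,190,200,260,260,8,'pics/t5.png')
f=lambda p:((w2px('scene',p)-[190,80]+.5)*5-.5).round(1)
x,y,z=sense()['eef_pos'];print(f((x,y,z+19-175)),f((x,y,z+19-175+36)))
E
```

```text
time_s: 5.68
eef_pos: [516.4, 112.5, 294.8]
ee_rot: [0.628, -0.323, 0.63, 0.324]
force: [0.2, -0.3, -2.5]
grip_width: 0.22
time_s: 6.3
eef_pos: [516.9, 109.6, 296.3]
ee_rot: [0.629, -0.323, 0.629, 0.323]
force: [0.8, -0.0, -2.5]
grip_width: 0.227
t 6.3 pos [516.9 109.6 296.3] yaw 0.95 q6 -0.96 F [ 0.78 -0.05 -2.51] M [-0.056  0.032 -0.014] g 0.227
rot [-0.  0.  0.] shift cm [ 3.23  0.05 -0.01]
[212.5 414.7] [212.5 369.3]
```

View pics/s5.png

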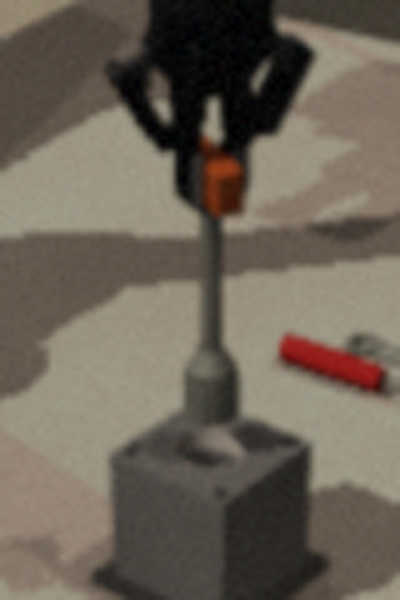

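View pics/t5.png

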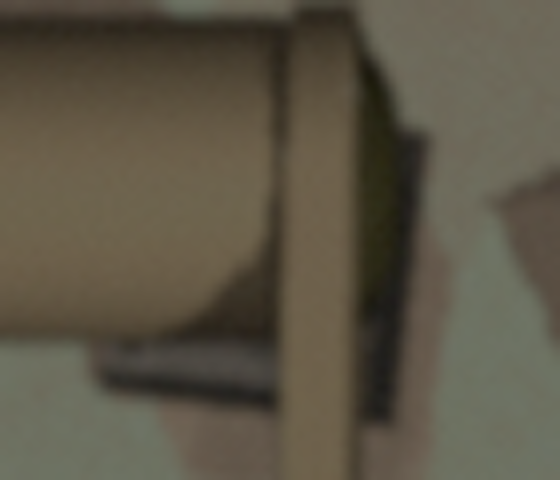

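```bash
python3 -m pendant '[[0,0,0,0.7,0,0,0],[0,0,0,1.5,0,0,0],[0,0,0,2.3,0,0,0],[0,0,0,3,0,0,0],[0,0,0,3.6,0,0,0]]'; python3 rel.py 516.5 109.8 240 0.95
```

```text
time_s: 7.02
eef_pos: [516.9, 110.0, 259.8]
ee_rot: [0.629, -0.323, 0.629, 0.323]
force: [-0.9, 0.1, -3.0]
grip_width: 0.224
t 7.03 pos [516.9 110.  259.8] yaw 0.95 q6 -0.96 F [-0.91  0.09 -2.96] M [-0.008 -0.012 -0.01 ] g 0.224
rot [-0. -0. -0.] shift cm [ 1.98  0.02 -0.04]
```

```bash
python3 -m pendant '[[0,0,0,0.4,0,0,0],[0,0,0,0.8,0,0,0],[0,0,0,1.2,0,0,0],[0,0,0,1.6,0,0,0],[0,0,0,2.0,0,0,0]]'; python3 rel.py 516.5 109.8 240 0.95
```

```text
time_s: 7.65
eef_pos: [517.0, 110.0, 240.1]
ee_rot: [0.629, -0.323, 0.629, 0.323]
force: [1.2, -0.2, -3.2]
grip_width: 0.224
t 7.65 pos [517.  110.  240.1] yaw 0.95 q6 -0.96 F [ 1.16 -0.16 -3.17] M [ 0.014  0.03  -0.006] g 0.224
rot [0. 0. 0.] shift cm [ 0.01  0.03 -0.04]
```

```bash
python3 -m pendant '[[0,0,0,0.4,0,0,0],[0,0,0,0.8,0,0,0],[0,0,0,1.2,0,0,0],[0,0,0,1.6,0,0,0],[0,0,0,1.8,0,0,0]]'; python3 rel.py 516.5 109.8 240 0.95
```

```text
time_s: 8.28
eef_pos: [516.9, 110.0, 222.0]
ee_rot: [0.629, -0.323, 0.629, 0.323]
force: [-0.4, -0.3, -2.5]
grip_width: 0.225
t 8.28 pos [516.9 110.  222. ] yaw 0.95 q6 -0.96 F [-0.39 -0.31 -2.53] M [-0.012 -0.026 -0.032] g 0.225
rot [-0. -0. -0.] shift cm [-1.8   0.02 -0.04]
```

```bash
python3 -m pendant '[[0,0,0,0.1,0,0,0],[0,0,0,0.2,0,0,0],[0,0,0,0.3,0,0,0],[0,0,0,0.4,0,0,0],[0,0,0,0.4,0,0,0]]'; python3 rel.py 516.5 109.8 240 0.95
```

```text
time_s: 8.9
eef_pos: [516.9, 110.0, 218.2]
ee_rot: [0.629, -0.323, 0.629, 0.323]
force: [0.7, -0.8, -2.6]
grip_width: 0.221
t 8.9 pos [516.9 110.  218.2] yaw 0.95 q6 -0.96 F [ 0.68 -0.78 -2.57] M [ 0.001  0.042 -0.015] g 0.221
rot [ 0. -0. -0.] shift cm [-2.18  0.02 -0.04]
```

```bash
python3 -m pendant '[[0,0,0,0.1,0,0,0],[0,0,0,0.2,0,0,0],[0,0,0,0.3,0,0,0],[0,0,0,0.4,0,0,0],[0,0,0,0.4,0,0,0]]'; python3 rel.py 516.5 109.8 240 0.95
```

```text
time_s: 9.52
eef_pos: [516.9, 110.0, 214.2]
ee_rot: [0.629, -0.323, 0.629, 0.323]
force: [-0.2, 0.6, -3.1]
grip_width: 0.223
t 9.53 pos [516.9 110.  214.2] yaw 0.95 q6 -0.96 F [-0.19  0.59 -3.07] M [0.008 0.033 0.017] g 0.223
rot [ 0. -0. -0.] shift cm [-2.58  0.02 -0.04]
```

```bash
python3 -m pendant '[[0,0,0,0.1,0,0,0],[0,0,0,0.2,0,0,0],[0,0,0,0.3,0,0,0],[0,0,0,0.4,0,0,0],[0,0,0,0.4,0,0,0]]'; python3 rel.py 516.5 109.8 240 0.95
```

```text
time_s: 10.15
eef_pos: [516.9, 110.0, 210.2]
ee_rot: [0.629, -0.323, 0.629, 0.323]
force: [0.6, 0.5, -2.0]
grip_width: 0.221
t 10.15 pos [516.9 110.  210.2] yaw 0.95 q6 -0.96 F [ 0.57  0.5  -1.98] M [-0.064 -0.047  0.001] g 0.221
rot [-0. -0. -0.] shift cm [-2.98  0.02 -0.04]
```

```bash
python3 -m pendant '[[0,0,0,0.1,0,0,0],[0,0,0,0.2,0,0,0],[0,0,0,0.3,0,0,0],[0,0,0,0.3,0,0,0],[0,0,0,0.3,0,0,0]]'; python3 rel.py 516.5 109.8 240 0.95
```

```text
time_s: 10.78
eef_pos: [517.0, 110.0, 207.3]
ee_rot: [0.629, -0.323, 0.629, 0.323]
force: [-0.1, 0.6, -3.1]
grip_width: 0.219
t 10.78 pos [517.  110.  207.3] yaw 0.95 q6 -0.96 F [-0.07  0.56 -3.06] M [ 0.011  0.027 -0.011] g 0.219
rot [-0.  0.  0.] shift cm [-3.27  0.03 -0.04]
```

```bash
python3 -m pendant '[[0,0,0,0.1,0,0,0],[0,0,0,0.2,0,0,0],[0,0,0,0.3,0,0,0],[0,0,0,0.3,0,0,0],[0,0,0,0.3,0,0,0]]'; python3 rel.py 516.5 109.8 240 0.95
```

```text
time_s: 11.4
eef_pos: [517.0, 110.0, 204.3]
ee_rot: [0.629, -0.323, 0.629, 0.323]
force: [0.3, -0.1, -3.7]
grip_width: 0.226
t 11.4 pos [517.  110.  204.3] yaw 0.95 q6 -0.96 F [ 0.27 -0.11 -3.71] M [-0.067  0.035 -0.089] g 0.226
rot [-0.  0.  0.] shift cm [-3.57  0.03 -0.04]
```

```bash
python3 -m pendant '[[0,0,0,0.1,0,0,0],[0,0,0,0.2,0,0,0],[0,0,0,0.3,0,0,0],[0,0,0,0.3,0,0,0],[0,0,0,0.3,0,0,0]]'; python3 rel.py 516.5 109.8 240 0.95
```

```text
time_s: 12.02
eef_pos: [517.0, 110.0, 201.3]
ee_rot: [0.629, -0.323, 0.629, 0.323]
force: [-0.4, -0.4, -3.1]
grip_width: 0.224
t 12.03 pos [517.  110.  201.3] yaw 0.95 q6 -0.96 F [-0.41 -0.35 -3.13] M [-0.001  0.031  0.024] g 0.224
rot [0. 0. 0.] shift cm [-3.87  0.03 -0.04]
```

```bash
python3 -m pendant '[[0,0,0,0.1,0,0,0],[0,0,0,0.2,0,0,0],[0,0,0,0.3,0,0,0],[0,0,0,0.3,0,0,0],[0,0,0,0.3,0,0,0]]'; python3 rel.py 516.5 109.8 240 0.95
```

```text
time_s: 12.65
eef_pos: [517.0, 110.0, 198.3]
ee_rot: [0.629, -0.323, 0.629, 0.323]
force: [-0.5, 0.1, -2.3]
grip_width: 0.223
t 12.65 pos [517.  110.  198.3] yaw 0.95 q6 -0.96 F [-0.53  0.08 -2.32] M [-0.009 -0.011 -0.012] g 0.223
rot [-0.  0.  0.] shift cm [-4.17  0.03 -0.04]
```

```bash
python3 -m pendant '[[0,0,0,0.1,0,0,0],[0,0,0,0.2,0,0,0],[0,0,0,0.2,0,0,0],[0,0,0,0.2,0,0,0],[0,0,0,0.2,0,0,0]]'; python3 rel.py 516.5 109.8 240 0.95
```

```text
time_s: 13.28
eef_pos: [517.0, 110.0, 196.3]
ee_rot: [0.629, -0.323, 0.629, 0.323]
force: [-0.2, 0.3, -2.6]
grip_width: 0.224
t 13.28 pos [517.  110.  196.3] yaw 0.95 q6 -0.96 F [-0.19  0.34 -2.63] M [-0.009  0.002  0.05 ] g 0.224
rot [0. 0. 0.] shift cm [-4.37  0.03 -0.04]
```

```bash
python3 -m pendant '[[0,0,0,0.1,0,0,0],[0,0,0,0.2,0,0,0],[0,0,0,0.2,0,0,0],[0,0,0,0.2,0,0,0],[0,0,0,0.2,0,0,0]]'; python3 rel.py 516.5 109.8 240 0.95
```

```text
time_s: 13.9
eef_pos: [517.0, 110.0, 194.3]
ee_rot: [0.629, -0.323, 0.629, 0.323]
force: [-0.2, 0.1, -2.0]
grip_width: 0.222
t 13.9 pos [517.  110.  194.3] yaw 0.95 q6 -0.96 F [-0.18  0.1  -1.99] M [ 0.018 -0.003 -0.01 ] g 0.222
rot [ 0. -0.  0.] shift cm [-4.57  0.03 -0.04]
```

```bash
python3 -m pendant '[[0,0,0,0.1,0,0,0],[0,0,0,0.2,0,0,0],[0,0,0,0.2,0,0,0],[0,0,0,0.2,0,0,0],[0,0,0,0.2,0,0,0]]'; python3 rel.py 516.5 109.8 240 0.95
```

```text
time_s: 14.52
eef_pos: [517.1, 110.0, 192.5]
ee_rot: [0.629, -0.323, 0.629, 0.323]
force: [-0.6, -0.9, 3.4]
grip_width: 0.223
t 14.53 pos [517.1 110.  192.5] yaw 0.95 q6 -0.96 F [-0.58 -0.94  3.44] M [-0.102  0.202 -0.003] g 0.223
rot [-0.  0.  0.] shift cm [-4.75  0.03 -0.05]
```

```bash
python3 -m pendant '[[0,0,0,-0.15,0,0,0],[0.05,0,0,-0.15,0,0,0],[0.1,0,0,-0.15,0,0,0],[0.15,0,0,-0.15,0,0,0],[0.2,0,0,-0.15,0,0,0]]'; python3 rel.py 516.9 110 194 0.95
```

```text
time_s: 15.15
eef_pos: [516.8, 109.8, 193.6]
ee_rot: [0.658, -0.259, 0.658, 0.258]
force: [-0.7, -0.9, 0.3]
grip_width: 0.22
t 15.15 pos [516.8 109.8 193.6] yaw 0.748 q6 -0.76 F [-0.69 -0.9   0.34] M [-0.367  0.087  0.03 ] g 0.22
rot [-0.202 -0.001 -0.   ] shift cm [-0.04  0.01  0.02]
```

```bash
python3 -m pendant '[[0.05,0,0,0,0,0,0],[0.1,0,0,0,0,0,0],[0.15,0,0,0,0,0,0],[0.2,0,0,0,0,0,0],[0.2,0,0,0,0,0,0]]'; python3 rel.py 516.9 110 194 0.95
```

```text
time_s: 15.78
eef_pos: [516.7, 109.7, 193.6]
ee_rot: [0.68, -0.192, 0.681, 0.192]
force: [-1.1, -1.4, -0.1]
grip_width: 0.221
t 15.78 pos [516.7 109.7 193.6] yaw 0.551 q6 -0.56 F [-1.11 -1.38 -0.15] M [-0.614  0.377  0.261] g 0.221
rot [-0.399 -0.001 -0.   ] shift cm [-0.04  0.01  0.03]
```

```bash
python3 -m pendant '[[0.04,0,0,0,0,0,0],[0.08,0,0,0,0,0,0],[0.12,0,0,0,0,0,0],[0.12,0,0,0,0,0,0],[0.12,0,0,0,0,0,0]]'; python3 rel.py 516.9 110 194 0.95
```

```text
time_s: 16.4
eef_pos: [516.7, 109.8, 193.6]
ee_rot: [0.69, -0.151, 0.691, 0.151]
force: [-1.6, -2.1, -0.5]
grip_width: 0.222
t 16.4 pos [516.7 109.8 193.6] yaw 0.431 q6 -0.44 F [-1.63 -2.15 -0.49] M [-0.775  0.614  0.217] g 0.222
rot [-0.519 -0.001 -0.   ] shift cm [-0.04  0.01  0.03]
```

```bash
python3 -m pendant '[[0.04,0,0,0,0,0,0],[0.08,0,0,0,0,0,0],[0.12,0,0,0,0,0,0],[0.12,0,0,0,0,0,0],[0.12,0,0,0,0,0,0]]'; python3 rel.py 516.9 110 194 0.95
```

```text
time_s: 17.02
eef_pos: [516.7, 109.9, 193.7]
ee_rot: [0.698, -0.11, 0.699, 0.11]
force: [-3.7, -3.7, -0.3]
grip_width: 0.224
t 17.02 pos [516.7 109.9 193.7] yaw 0.311 q6 -0.32 F [-3.72 -3.69 -0.26] M [-0.875  0.85   0.281] g 0.224
rot [-0.639 -0.001 -0.   ] shift cm [-0.03  0.    0.02]
```

```bash
python3 -m pendant '[[0,0,0,0,-0.05,-0.09,0],[0.04,0,0,0,-0.05,-0.09,0],[0.08,0,0,0,-0.05,-0.09,0],[0.1,0,0,0,-0.05,-0.09,0],[0.1,0,0,0,-0.05,-0.09,0]]'; python3 rel.py 516.9 110 194 0.95
```

```text
time_s: 17.65
eef_pos: [516.3, 109.3, 193.8]
ee_rot: [0.703, -0.074, 0.703, 0.074]
force: [-1.9, -1.8, -0.8]
grip_width: 0.223
t 17.65 pos [516.3 109.3 193.8] yaw 0.21 q6 -0.22 F [-1.92 -1.78 -0.78] M [-0.441  0.521  0.189] g 0.223
rot [-0.74  0.   -0.  ] shift cm [-0.02  0.05  0.07]
```

```bash
python3 -m pendant '[[0.03,0,0,0,-0.03,-0.06,0],[0.06,0,0,0,-0.03,-0.06,0],[0.1,0,0,0,-0.03,-0.06,0],[0.1,0,0,0,-0.03,-0.06,0],[0.1,0,0,0,-0.03,-0.06,0]]'; python3 rel.py 516.9 110 194 0.95
```

```text
time_s: 18.27
eef_pos: [515.8, 108.9, 193.8]
ee_rot: [0.706, -0.039, 0.706, 0.039]
force: [-0.0, 0.4, -1.3]
grip_width: 0.221
t 18.27 pos [515.8 108.9 193.8] yaw 0.11 q6 -0.12 F [-0.02  0.45 -1.31] M [-0.1    0.135  0.235] g 0.221
rot [-0.84  0.    0.  ] shift cm [-0.02  0.1   0.12]
```

```bash
python3 -m pendant '[[0.03,0,0,0,0,0,0],[0.06,0,0,0,0,0,0],[0.1,0,0,0,0,0,0],[0.1,0,0,0,0,0,0],[0.1,0,0,0,0,0,0]]'; python3 rel.py 516.9 110 194 0.95
```

```text
time_s: 18.9
eef_pos: [515.7, 108.9, 193.8]
ee_rot: [0.707, -0.004, 0.707, 0.004]
force: [-0.4, 0.5, -1.0]
grip_width: 0.217
t 18.9 pos [515.7 108.9 193.8] yaw 0.01 q6 -0.02 F [-0.42  0.53 -0.97] M [-0.054  0.108  0.283] g 0.217
rot [-0.94  0.   -0.  ] shift cm [-0.02  0.11  0.12]
```

```bash
python3 -m pendant '[[0.03,0,0,0,0,0,0],[0.06,0,0,0,0,0,0],[0.08,0,0,0,0,0,0],[0.08,0,0,0,0,0,0],[0.08,0,0,0,0,0,0]]'; python3 rel.py 516.9 110 194 0.95
```

```text
time_s: 19.52
eef_pos: [515.7, 108.8, 193.8]
ee_rot: [0.707, 0.025, 0.707, -0.025]
force: [-1.1, -1.4, 0.3]
grip_width: 0.223
t 19.52 pos [515.7 108.8 193.8] yaw -0.07 q6 0.06 F [-1.05 -1.44  0.32] M [-0.052  0.272  0.382] g 0.223
rot [-1.02 -0.   -0.  ] shift cm [-0.02  0.12  0.11]
```

```bash
python3 -m pendant '[[0.03,0,0,0,0,0,0],[0.06,0,0,0,0,0,0],[0.08,0,0,0,0,0,0],[0.08,0,0,0,0,0,0],[0.08,0,0,0,0,0,0]]'; python3 rel.py 516.9 110 194 0.95
```

```text
time_s: 20.15
eef_pos: [515.7, 108.8, 193.8]
ee_rot: [0.705, 0.053, 0.705, -0.053]
force: [-2.0, 0.1, -0.4]
grip_width: 0.221
t 20.15 pos [515.7 108.8 193.8] yaw -0.15 q6 0.14 F [-1.99  0.08 -0.42] M [-0.033  0.408  0.492] g 0.221
rot [-1.1 -0.  -0. ] shift cm [-0.02  0.13  0.1 ]
```

```bash
python3 -m pendant '[[0.02,0,0,0,0,0,0],[0.04,0,0,0,0,0,0],[0.04,0,0,0,0,0,0],[0.04,0,0,0,0,0,0],[0.04,0,0,0,0,0,0]]'; python3 rel.py 516.9 110 194 0.95
```

```text
time_s: 20.78
eef_pos: [515.7, 108.9, 193.8]
ee_rot: [0.704, 0.067, 0.704, -0.067]
force: [-1.3, 0.2, -0.4]
grip_width: 0.216
t 20.77 pos [515.7 108.9 193.8] yaw -0.19 q6 0.18 F [-1.32  0.24 -0.44] M [0.124 0.4   0.565] g 0.216
rot [-1.14 -0.   -0.  ] shift cm [-0.02  0.13  0.1 ]
```

```bash
python3 -m pendant '[[-0.1,0,0,0,0,0,0],[-0.2,0,0,0,0,0,0],[-0.3,0,0,0,0,0,0],[-0.4,0,0,0,0,0,0],[-0.4,0,0,0,0,0,0]]'; python3 rel.py 515.9 109 260 0.21
```

```text
time_s: 21.4
eef_pos: [515.9, 108.8, 193.9]
ee_rot: [0.704, -0.073, 0.703, 0.074]
force: [-0.4, 0.2, 0.6]
grip_width: 0.224
t 21.4 pos [515.9 108.8 193.9] yaw 0.208 q6 -0.22 F [-0.38  0.17  0.56] M [ 0.009  0.052 -0.017] g 0.224
rot [-0.002  0.001  0.   ] shift cm [-6.61  0.02  0.01]
```

```bash
python3 -m pendant '[[0,0,0,-0.4,0,0,0],[0,0,0,-1,0,0,0],[0,0,0,-1.8,0,0,0],[0,0,0,-2.8,0,0,0],[0,0,0,-3.8,0,0,0]]'; python3 rel.py 515.9 109 300 0.21
```

```text
time_s: 22.02
eef_pos: [515.8, 108.8, 232.8]
ee_rot: [0.703, -0.074, 0.703, 0.074]
force: [-0.2, 0.3, -2.8]
grip_width: 0.223
t 22.02 pos [515.8 108.8 232.8] yaw 0.21 q6 -0.22 F [-0.25  0.29 -2.77] M [0.001 0.028 0.052] g 0.223
rot [-0.  0.  0.] shift cm [-6.72  0.01  0.02]
```

```bash
python3 -m pendant '[[0,0,0,-1.2,0,0,0],[0,0,0,-2.6,0,0,0],[0,0,0,-4.2,0,0,0],[0,0,0,-5.8,0,0,0],[0,0,0,-7,0,0,0]]'; python3 rel.py 482.2 -100 300 0.21
```

```text
time_s: 22.65
eef_pos: [515.8, 108.8, 303.0]
ee_rot: [0.704, -0.074, 0.703, 0.074]
force: [0.0, -0.3, -3.1]
grip_width: 0.222
t 22.65 pos [515.8 108.8 303. ] yaw 0.21 q6 -0.22 F [ 0.   -0.27 -3.14] M [-0.011 -0.002  0.   ] g 0.222
rot [-0.     0.001  0.   ] shift cm [  0.3  -19.72  -7.64]
```

```bash
python3 -m pendant '[[-0.1,0,0,0,-2,-0.8,0],[-0.28,0,0,0,-7,-2.8,0],[-0.46,0,0,0,-12.5,-5,0],[-0.64,0,0,0,-17.5,-7,0],[-0.8,0,0,0,-19.7,-7.6,0]]'; python3 rel.py 482.3 -99.9 300 1.497
```

```text
time_s: 23.28
eef_pos: [481.8, -101.8, 302.2]
ee_rot: [0.62, -0.339, 0.62, 0.339]
force: [0.0, 0.2, -2.4]
grip_width: 0.219
t 23.27 pos [ 481.8 -101.8  302.2] yaw 1.001 q6 -1.45 F [ 0.01  0.24 -2.43] M [ 0.012 -0.001 -0.02 ] g 0.219
rot [-0.496 -0.     0.   ] shift cm [0.22 0.07 0.19]
```

```bash
python3 -m pendant '[[-0.16,0,0,0,0,0,0],[-0.33,0,0,0,0,0,0],[-0.487,0,0,0,0,0,0],[-0.487,0,0,0,0,0,0],[-0.487,0,0,0,0,0,0]]'; python3 rel.py 482.3 -99.9 240 1.497
python3 - <<'E'
from h import *
im=vision.capture('scene');crop(im,150,100,270,220,5,'pics/s6.png')
f=lambda p:((w2px('scene',p)-[150,100]+.5)*5-.5).round(1)
x,y,z=sense()['eef_pos'];print(f((x,y,z-156)),f((x,y,z-120)))
E
```

```text
time_s: 23.9
eef_pos: [482.4, -99.7, 301.9]
ee_rot: [0.522, -0.477, 0.522, 0.477]
force: [1.1, -0.1, -2.9]
grip_width: 0.219
t 23.9 pos [482.4 -99.7 301.9] yaw 1.481 q6 -1.92 F [ 1.13 -0.08 -2.91] M [ 0.019 -0.017 -0.003] g 0.219
rot [-0.016  0.     0.   ] shift cm [ 6.19  0.01 -0.03]
[186.6 445.3] [182.2 396.6]
```

View pics/s6.png

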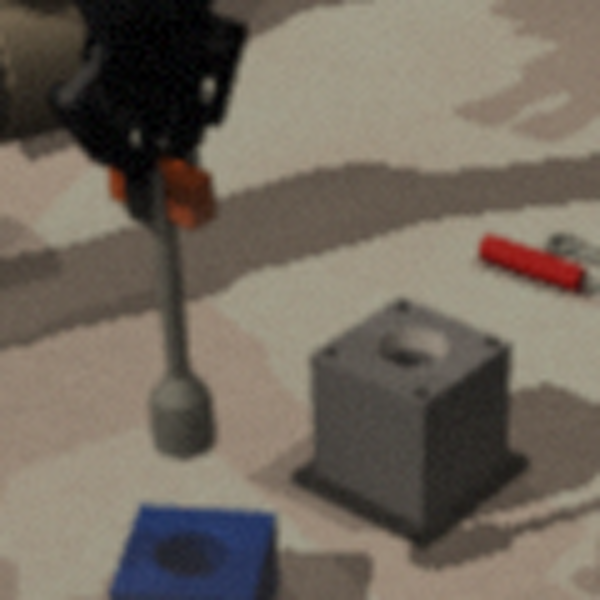

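```bash
python3 -m pendant '[[0,0,0,1.2,0,0,0],[0,0,0,2.8,0,0,0],[0,0,0,4.6,0,0,0],[0,0,0,6.2,0,0,0],[0,0,0,7.2,0,0,0]]'; python3 rel.py 482.3 -99.9 200 1.481
```

```text
time_s: 24.58
eef_pos: [482.1, -99.5, 228.4]
ee_rot: [0.521, -0.477, 0.522, 0.478]
force: [0.4, -0.0, -3.0]
grip_width: 0.224
t 24.57 pos [482.1 -99.5 228.4] yaw 1.483 q6 -1.93 F [ 0.4  -0.02 -3.01] M [ 0.004 -0.051  0.039] g 0.224
rot [ 0.002  0.001 -0.002] shift cm [ 2.84 -0.03 -0.04]
```

```bash
python3 -m pendant '[[0,0,0,0.6,0,0,0],[0,0,0,1.2,0,0,0],[0,0,0,1.8,0,0,0],[0,0,0,2.4,0,0,0],[0,0,0,3,0,0,0]]'; python3 rel.py 482.3 -99.9 170 1.481
```

```text
time_s: 25.2
eef_pos: [482.5, -99.7, 199.5]
ee_rot: [0.521, -0.478, 0.521, 0.478]
force: [-0.4, 0.2, -3.3]
grip_width: 0.219
t 25.2 pos [482.5 -99.7 199.5] yaw 1.484 q6 -1.93 F [-0.42  0.21 -3.29] M [ 0.056 -0.029  0.027] g 0.219
rot [ 0.003 -0.     0.   ] shift cm [ 2.95  0.02 -0.02]
```

```bash
python3 -m pendant '[[0,0,0,0.6,0,0,0],[0,0,0,1.2,0,0,0],[0,0,0,1.8,0,0,0],[0,0,0,2.4,0,0,0],[0,0,0,2.8,0,0,0]]'; python3 rel.py 482.3 -99.9 166.5 1.481
```

```text
time_s: 25.82
eef_pos: [482.4, -99.7, 171.4]
ee_rot: [0.521, -0.478, 0.521, 0.478]
force: [0.7, 0.4, -2.4]
grip_width: 0.222
t 25.82 pos [482.4 -99.7 171.4] yaw 1.484 q6 -1.93 F [ 0.68  0.43 -2.37] M [-0.013  0.013  0.061] g 0.222
rot [ 0.003  0.    -0.   ] shift cm [ 0.49  0.01 -0.02]
```

```bash
python3 -m pendant '[[0,0,0,0.1,0,0,0],[0,0,0,0.2,0,0,0],[0,0,0,0.3,0,0,0],[0,0,0,0.4,0,0,0],[0,0,0,0.4,0,0,0]]'; python3 rel.py 482.3 -99.9 166.5 1.481
```

```text
time_s: 26.45
eef_pos: [482.4, -99.7, 167.8]
ee_rot: [0.521, -0.478, 0.521, 0.478]
force: [0.6, 0.8, -2.8]
grip_width: 0.221
t 26.45 pos [482.4 -99.7 167.8] yaw 1.484 q6 -1.93 F [ 0.55  0.76 -2.78] M [-0.002 -0.002  0.017] g 0.221
rot [ 0.003  0.    -0.   ] shift cm [ 0.13  0.01 -0.02]
```

Not resting yet; ease down until the stand floor carries it.

```bash
python3 -m pendant '[[0,0,0,0.05,0,0,0],[0,0,0,0.1,0,0,0],[0,0,0,0.15,0,0,0],[0,0,0,0.15,0,0,0],[0,0,0,0.15,0,0,0]]'; python3 rel.py 482.3 -99.9 166.5 1.481
```

```text
time_s: 27.08
eef_pos: [482.5, -99.7, 166.5]
ee_rot: [0.521, -0.478, 0.521, 0.478]
force: [-1.5, 0.9, 0.4]
grip_width: 0.22
t 27.07 pos [482.5 -99.7 166.5] yaw 1.484 q6 -1.93 F [-1.49  0.88  0.42] M [0.092 0.112 0.008] g 0.22
rot [ 0.003 -0.     0.   ] shift cm [ 0.    0.02 -0.02]
```

```bash
python3 -m pendant '[[0,0,0,0,0,0,0.3],[0,0,0,0,0,0,0.4],[0,0,0,0,0,0,0.6],[0,0,0,0,0,0,0.8],[0,0,0,0,0,0,1]]'; python3 -m pendant '[[0,0,0,0,0,0,1],[0,0,0,0,0,0,1],[0,0,0,0,0,0,1],[0,0,0,0,0,0,1],[0,0,0,-0.5,0,0,1]]';python3 rel.py 482.3 -99.9 166.5 1.481
python3 - <<'E'
from h import *
im=vision.capture('scene');crop(im,150,120,250,220,6,'pics/s7.png')
E
```

```text
time_s: 27.7
eef_pos: [482.5, -99.7, 166.3]
ee_rot: [0.521, -0.478, 0.521, 0.478]
force: [0.4, 1.1, -0.7]
grip_width: 0.981
time_s: 28.32
eef_pos: [482.3, -99.6, 171.3]
ee_rot: [0.521, -0.478, 0.521, 0.478]
force: [0.2, 0.2, 0.2]
grip_width: 1.0
t 28.32 pos [482.3 -99.6 171.3] yaw 1.484 q6 -1.93 F [0.22 0.21 0.24] M [ 0.027 -0.    -0.018] g 1.0
rot [ 0.003  0.    -0.001] shift cm [ 0.48 -0.   -0.03]
```

View pics/s7.png

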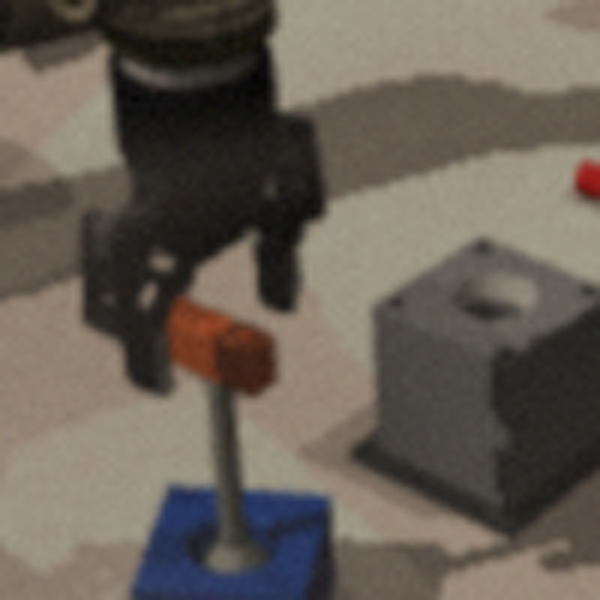

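```bash
python3 -m pendant '[[0,0,0,-1.5,0,0,1],[0,0,0,-3.5,0,0,1],[0,0,0,-6,0,0,1],[0,0,0,-8.5,0,0,1],[0,0,0,-11,0,0,1]]'; python3 rel.py 330 -300 300 1.481
```

```text
time_s: 29.0
eef_pos: [482.4, -99.7, 283.2]
ee_rot: [0.521, -0.478, 0.521, 0.478]
force: [-0.6, -1.2, -0.3]
grip_width: 1.003
t 29.0 pos [482.4 -99.7 283.2] yaw 1.484 q6 -1.93 F [-0.56 -1.22 -0.32] M [-0.002 -0.026  0.026] g 1.003
rot [ 0.003 -0.     0.001] shift cm [ -1.68  13.45 -21.28]
```

```bash
python3 -m pendant '[[0,0,0,0,2,-3,1],[0,0,0,0,5,-8,1],[0,0,0,0,8,-13,1],[0,0,0,0,11.5,-18,1],[0,0,0,0,13.4,-21,1]]'; python3 -m pendant '[[0,0,0,0,0,0,1],[0,0,0,0,0,0,1],[0,0,0,0,0,0,1],[0,0,0,0,0,0,1],[0,0,0,0,0,0,1]]'
python3 - <<'E'
from h import *
im=vision.capture('scene');crop(im,150,120,270,240,5,'pics/s8.png')
ims={n:np.mean([vision.capture(n).astype(float) for _ in range(4)],0) for n in("top","scene")};np.savez('avg2.npz',**ims)
cv2.imwrite('pics/top9.png',ims['top'][:,:,::-1])
t=ims['top'];crop(np.clip(t*1.4,0,255).astype(np.uint8),190,200,320,270,6,'pics/t9.png')
print(sense()['eef_pos'])
E
python3 - <<'E'
from fith3 import *
print(fitbox('top',(270,215,312,262),.12,.5,[482,-100,-.07],64,20,170,200))
for lo,hi in((.07,.2),(.06,.3)):
    print(min((fitbox('top',(214,224,232,242),lo,hi,[515,106,y],20,20,38,52,dx=3,dyaw=.2) for y in(.3,.8,1.3)),key=lambda r:r[1]))
E
```

```text
time_s: 29.62
eef_pos: [329.1, -299.0, 282.4]
ee_rot: [0.522, -0.478, 0.522, 0.477]
force: [0.8, -0.1, -0.3]
grip_width: 1.005
time_s: 30.25
eef_pos: [331.0, -297.0, 281.3]
ee_rot: [0.521, -0.478, 0.521, 0.478]
force: [-0.0, 0.1, -0.2]
grip_width: 0.997
[ 330.76944375 -297.29098888  281.2783821 ]
(array([ 4.82085e+02, -9.80380e+01, -3.00000e-02]), np.float64(37.08), np.float64(117.9))
(array([5.16357e+02, 1.09834e+02, 4.35000e-01]), np.float64(0.69), np.float64(43.5))
(array([5.16379e+02, 1.09666e+02, 4.29000e-01]), np.float64(3.52), np.float64(35.8))[ WARN:0@7.127] global loadsave.cpp:1063 imwrite_ Unsupported depth image for selected encoder is fallbacked to CV_8U.
```

View pics/s8.png

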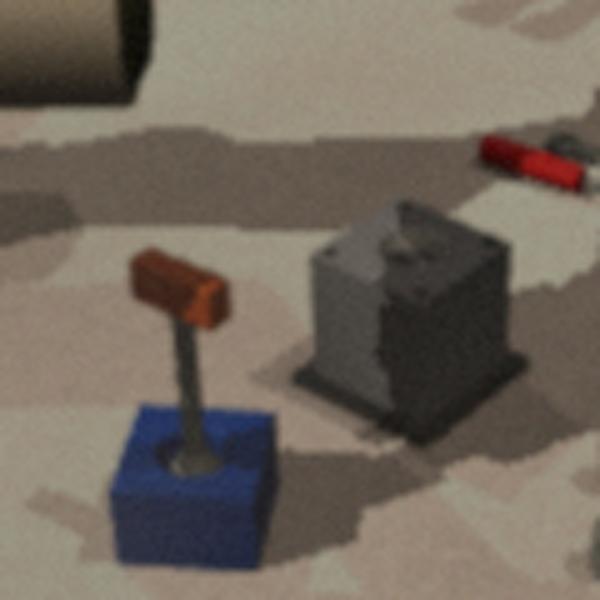

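View pics/t9.png

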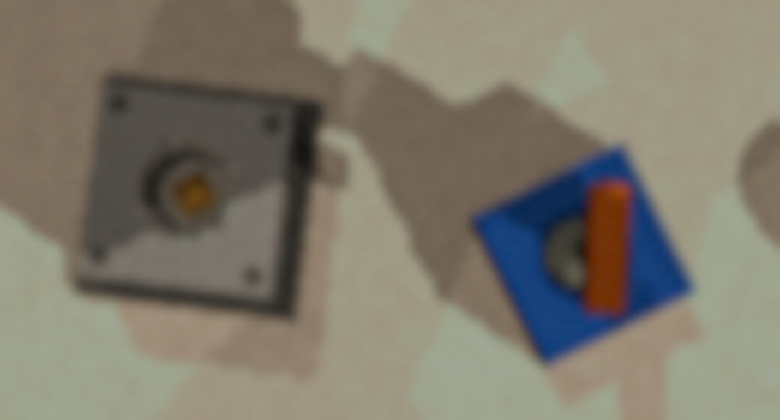

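View pics/top9.png

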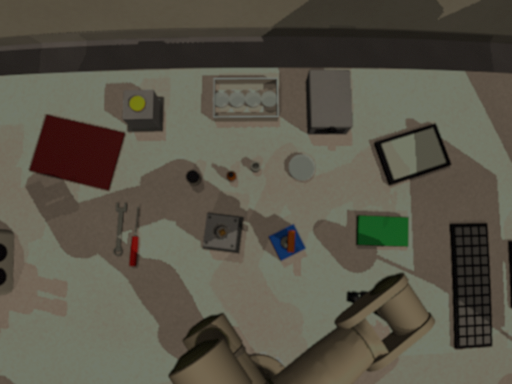

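```bash
python3 -c "
from rig import job
print(job.finish_job())"
```

```text
the job is handed in; nothing more can be done
None
```

The lock nut is turned clockwise to its stop, and the extension is back upright and fully down in its stand. I handed the job in at about 30.5 s of the 70 s allowed; no verdict is reported.

- **Seating:** I gripped the handle, lowered the socket down the bore with no side force, and felt it drop over the nut without riding on the corners. It met the washer with about 6 N, roughly 2.4 mm of core press against the 8 mm limit. I then raised it 1.5 mm so little load stayed on the core.
- **Turning:** Torque held at about 0.2–0.28 N m while the nut ran, then climbed at about 1.4 N m per rad, near the rubber's 1.6. I took that as the stop and held at 0.57 N m, about 0.35 rad of twist against the 0.5 limit. I then unwound to zero torque and lifted out. A side force of about 5 N built up partway through the turn. I relieved it by shifting the tool about 1.5 mm.
- **Last checks:**
  - The top picture shows the nut's sides at 0.43 rad, from 0.95 before, so it turned about 0.52 rad clockwise, inside the expected 0.4–0.9.
  - The stand's floor took the extension's weight at the same tool height as when it was gripped, and the pictures show it upright.
  - The bystanders look unmoved in the top picture, and the arm is clear of everything.
- **Disagreements:**
  - The two cameras differed by a few mm on the handle and the bore, which the clearances absorbed.
  - The final handle fit was poor because of changed lighting. It gave a yaw of -0.03 rad, against about -0.09 at release.

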